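Index a packed carton on the scan ramp

ROBOT

A 7-joint arm with a two-finger parallel gripper is mounted at the origin on the work surface. World frame = base frame: x ahead of the robot, y to its left, z up, the work surface at z = 0. Lengths are in mm, angles in rad, forces in N, time in s.
With the tool pointing down it reaches from about 425 to 950 mm from the base axis. Payload 4.7 kg.
Tool frame: the origin (TCP) lies on the centre line of the jaws, within the pads' length; the fingertips stand 25 mm ahead of it and the grasp point (between the pads) lies 6 mm ahead of it (tips_ahead is the distance from the TCP to the fingertips, in mm); z points along the fingers, x is the direction in which the jaws open and shut, and the axes are right-handed (so a half turn about z gives the same grasp; the last joint's range is limited). The gripper opens to 87 mm and grips with 3 to 60 N. Pads are 19 mm wide; open, the fingers measure 117 mm over their backs; the gripper's body (75 mm by 190 mm) begins 51 mm behind the grasp point.
Start: joints at [-1.166, 0.469, -0.049, 1.532, 0.024, 1.141, -0.082], TCP at [283.681, 612.513, 247.573] pointing down, gripper open.
Joint ranges: [-2.59, 2.59], [-0.33, 1.99], [-1.39, 1.29], [0.1, 2.45], [-1.04, 4.18], [0.21, 1.99], [-2.66, 2.66]. Speed limits (rad/s): [2.57, 2.57, 3.14, 3.14, 3.14, 3.14, 3.14].

INTERFACE

Orientations are given as a unit quaternion [w, x, y, z].
In Python, from station import * gives the robot as it stands.
- The arm moves only by the tool carry_out, never from a script. Its argument "targets" is a list that holds one entry, the list of rows, each a list of 7 numbers: the shift along the tool's x, y, z as a fraction of full scale, then the turn, a rotation vector about the tool's x, y, z as a fraction of full scale, then the closure, from -1 (fully open) to 1 (shut), so that 0 is half open. In form: [[[x, y, z, wx, wy, wz, jaw], ...]]. A call has 1 to 20 rows; each row is the pose to reach, as a shift and turn from the pose commanded when the call began, along the tool's axes at that moment; what a row does not reach only later rows make up. Full scale, the value 1, is 120 mm for a shift and pi/4 rad for a turn. A row lasts 1/8 s, in which the tool goes at most 62.5 mm and 10.7 degrees, less where a joint would pass 70% of its speed; a pose out of reach is approached as far as the arm can. A call with a number of a shift or a turn outside -1 to 1 is refused whole. A call with a gripper value outside its range is refused whole. The fingers move at their own pace and stop on an object; "squeeze" is the grip in N (left out, the last holds). Time passes only in rows, so rows that repeat a pose let the fingers close. It gives the time, the measured TCP pose, the force and the opening at its end, in the units of the state.
- get_state(): the state, without advancing time (a new reading comes with each control period).
- read_camera(name): name is "side" or "top"; returns the picture (480x640x3 uint8, red, green, blue); there is no depth.
- camera_model(name): a dict with "fx", "fy", "cx", "cy" (pixels), "D" ([k1, k2, p1, p2, k3] as OpenCV has them; the pictures are not rectified), "cam_to_world" (4x4, takes a point from camera to world coordinates). Camera axes: x right, y up, looking along -z (the intrinsics and any distortion apply to the point x, -y, -z); pixel columns grow to the right and rows downward; lengths in mm; the calibration is good to about 2 mm. A picture is of the moment at which its call begins. camera_model takes no time and is no camera call.
- close_job(): hands the job in, once; it reports no verdict.
Trained networks look in the newest picture that a camera, given by its name, has taken for a name from the list of things; names that differ only in an ending like _2 or _b are one class to them, and where a whole thing is asked for, a point or a joint stands for the part that bears it (a point fixed in the world has none). Each returns a list of dicts, best first, with "confidence" (0 to 1); they miss things now and then, are a little off and sometimes report something else, mostly with a low value. They report only what shows in the picture. A call takes as long as a camera call.
- outline_of(camera, target): "pixels" (480x640 bool, what is visible of it) and "uv" ([column, row] in pixels, amid what is visible of it).
The state is a dict: "time_s": time; "qpos": joint angles; "qd": joint speeds; "joint_efforts": joint torques, N m; "position": TCP position; "orientation": TCP orientation; "force": force on the tool from outside, world axes, zero at the start; "ft_torque": the same for the moment, N m; "opening": finger opening in mm.
Only numpy, scipy, OpenCV 4.12 (cv2) and the standard library are available. Lean on these libraries where they do the work, as an engineer would, in place of code of your own. Each camera call takes 0.05 s, during which the arm holds its last target. There are 200 camera calls.

TASK

Put the brown carton with the blue tape down on the level landing at the foot of the grey ramp, lengthwise between the rails, and let go of it. Then slide it up the ramp, without lifting it off, and press it firmly but gently against the sprung red plate of the yellow stop, then ease off slowly, so that it stays there touching the plate. Leave the other things on the bench where they are.

Things in the scene. Friction and masses are not known exactly. Their poses are not given: they have to be found in the camera images.
- carton: closed brown cardboard carton with a blue tape strip along its top, 90 mm long (x) x 60 wide (y) x 50 high (z), about 0.35 kg (0.25 to 0.45). Origin: centre of its underside. Either end may go first up the ramp.
- ramp: ramp fixed to the bench; level frame, origin on the bench, x uphill, z up. Foot: a level grey landing, top 12 mm above the bench, from x = -160 to -40 mm, 90 mm wide. From x = -40 mm the deck climbs at 8 degrees. Side rails 12 mm high above landing and deck along the whole length, 70 mm apart inside (y = -35 to 35), each 8 mm thick. No wall at the landing's lower end.
- deck: the ramp's sloping grey deck, 262 mm long. Origin: at the bend between landing and deck, mid-width, on the surface; x points up along the slope (8 degrees above level), y across, z square to the deck. Sliding the carton up it takes 1.5 to 5 N by itself. If the push is taken away slowly, friction holds the carton lightly against the stop's plate.
- stop: yellow bracket at the top of the deck, 86 mm wide, 46 high. Origin: middle of its downhill face, at the deck, 236 mm up the slope from the deck's origin; x uphill. Before it a red plate (56 mm wide, 7 to 41 above the deck) on a spring: 1.5 N per mm, gives 16 mm. Its free face stands 22 to 62 mm downhill of the bracket, unmeasured. 3 N on it registers the carton; over 10 N strains it.
- white_box: bystander: white box with yellow tape, 85 x 60 x 42 mm high; origin: centre of its underside
- tape: bystander: amber tape roll lying flat, 90 mm across, 48 mm high; origin: centre of its underside
- jar: bystander: small jar with a white lid, 56 mm across, 70 mm high; origin: centre of its underside
- cup: bystander: clear plastic cup, 72 mm across, 90 mm high; origin: centre of its underside
- stapler: bystander: red and black stapler, 130 x 34 x 43 mm high; origin: centre of its underside
- bead_tray: bystander: clear divided tray, 110 x 90 x 30 mm high; origin: centre of its underside

How it is judged:
By the outcome, as a careful person would: the job done as asked, in the order asked, and still so for the second after the job is handed in, with the robot touching nothing.
It also fails if it takes over 72 s, if anything falls off the work surface, if the arm or the gripper's body presses on something with over 40 N, if the wrist force passes 120 N, or if a joint passes its speed limit or range.

## Working session

There is one attempt and no reset: what is moved stays moved. The work goes in short steps, Python scripts to look and compute and a tool call to move; the robot and the scene stay as the last step left them, time stands still between calls to the robot, and variables do not carry over. Pictures are saved under pics/ and viewed, about 8 in all and at most 12, crops included, and the job is handed in when it is done.

Besides the shell and the picture viewer there is one more tool, called as a command line: name --argument value ..., lists and objects as JSON in quotes. carry_out: Moves the arm, as the interface text tells. Its arguments: {"type":"object","properties":{"targets":{"type":"array","items":{"type":"array","items":{"type":"array","items":{"type":"number","minimum":-1,"maximum":1}}}},"squeeze":{"type":"number"}},"required":["targets"]}

```bash
ls; mkdir -p pics; python3 - <<'E'
from station import *
import cv2,numpy as np
s=get_state();print({k:np.round(v,3).tolist() for k,v in s.items()})
a=read_camera("top");b=read_camera("side")
cv2.imwrite("pics/top1.png",a[:,:,::-1]);cv2.imwrite("pics/side1.png",b[:,:,::-1])
for c in("top","side"):
    m=camera_model(c);print(c,m["fx"],m["fy"],m["cx"],m["cy"],m["D"],np.round(m["cam_to_world"],3).tolist())
    for t in("carton","ramp","stop","deck","white_box"):
        for r in outline_of(c,t)[:2]:print(c,t,round(r["confidence"],2),np.round(r["uv"]),r["pixels"].sum(),cv2.minAreaRect(np.argwhere(r["pixels"])[:,::-1].astype(np.float32)))
E
```

```text
pics
{'time_s': 0.0, 'qpos': [-1.166, 0.469, -0.049, 1.534, 0.024, 1.141, -0.082], 'qd': [-0.001, 0.002, -0.001, 0.0, -0.0, -0.002, 0.001], 'joint_efforts': [-0.0, -50.798, -0.081, -23.615, -0.061, 0.038, 0.0], 'position': [283.466, 612.023, 246.518], 'orientation': [0.001, 0.843, 0.538, -0.001], 'force': [0.265, -0.335, -0.568], 'ft_torque': [-0.065, -0.067, 0.016], 'opening': 87.015}
top 454.74016723546873 454.74016723546873 320.0588245761122 234.71110171480618 [0.01678058 0.         0.         0.         0.        ] [[0.015, 0.989, -0.15, 426.487], [-1.0, 0.014, -0.007, 2.864], [-0.005, 0.15, 0.989, 1118.741], [0.0, 0.0, 0.0, 1.0]]
top carton 0.71 [470. 264.] 1191 ((467.47412109375, 264.56036376953125), (30.463096618652344, 40.57369613647461), 23.198591232299805)
top carton 0.55 [230. 254.] 4142 ((226.77767944335938, 252.41461181640625), (115.63487243652344, 38.54899597167969), 6.263490676879883)
top ramp 0.89 [250. 253.] 6101 ((251.33270263671875, 254.4507598876953), (165.17013549804688, 39.46528625488281), 5.617580413818359)
top ramp 0.66 [229. 252.] 4265 ((226.59017944335938, 2
[... 651 characters left out ...]
0.0, 0.0, 1.0]]
side carton 0.62 [294. 403.] 2629 ((294.1365966796875, 401.2852478027344), (59.89360809326172, 47.005462646484375), 22.98871612548828)
side carton 0.41 [308. 193.] 3073 ((304.9226379394531, 190.9696044921875), (38.315391540527344, 86.35416412353516), 3.0127875804901123)
side ramp 0.97 [305. 214.] 4781 ((302.46038818359375, 211.82762145996094), (42.104278564453125, 126.93171691894531), 3.4336302280426025)
side stop 0.6 [308. 158.] 786 ((308.5, 163.0), (28.0, 33.0), 90.0)
side deck 0.62 [304. 194.] 3115 ((304.99346923828125, 191.61392211914062), (38.337459564208984, 86.34485626220703), 3.2704880237579346)
side white_box 0.92 [302. 315.] 1651 ((303.0, 316.5), (37.0, 44.0), 90.0)
```

View pics/top1.png

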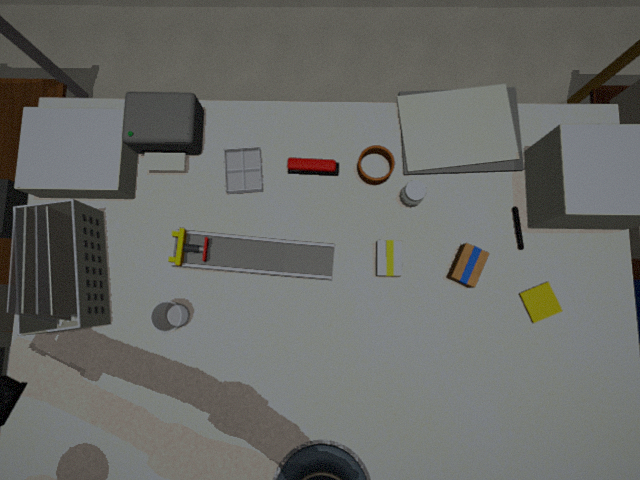

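View pics/side1.png

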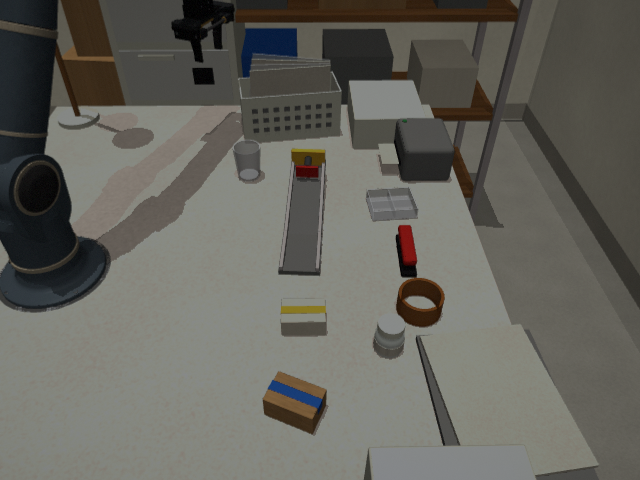

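The top view shows the ramp running from its landing (333,262) up to the stop at (180,247), so uphill is +y in the world. The carton is at (468,264) with its tape running obliquely. The white box at (387,258) lies on the line between them, so I'll carry the carton over it. Next I fit the poses.

```bash
cat > h.py <<'E'
from station import *
import cv2,numpy as np
from scipy.optimize import minimize
from scipy.spatial.transform import Rotation as R
def proj(c,P):
    m=camera_model(c);T=np.linalg.inv(m["cam_to_world"]);p=(np.atleast_2d(P)@T[:3,:3].T+T[:3,3])*[1,-1,-1]
    K=np.array([[m["fx"],0,m["cx"]],[0,m["fy"],m["cy"]],[0,0,1]])
    return cv2.projectPoints(p.reshape(-1,1,3).astype(float),np.zeros(3),np.zeros(3),K,np.array(m["D"],float))[0].reshape(-1,2)
def place(P,q): # q=x,y,yaw
    c,s=np.cos(q[2]),np.sin(q[2]);return P@np.array([[c,-s,0],[s,c,0],[0,0,1]]).T+[q[0],q[1],0]
def ray(c,uv,z):
    return minimize(lambda a:np.sum((proj(c,[a[0],a[1],z])[0]-uv)**2),[500,0],method="Nelder-Mead").x
def sil(c,P,S=4):
    im=np.zeros((480*S,640*S),np.uint8);h=cv2.convexHull(proj(c,P).astype(np.float32))
    cv2.fillConvexPoly(im,np.round(((h+.5)*S-.5)*16).astype(np.int32),1,shift=4)
    return cv2.resize(im.astype(np.float32),(640,480),interpolation=cv2.INTER_AREA)
def fit(P,masks,q0):
    f=lambda q:sum(np.abs(sil(c,place(P,q))-m).sum()/m.sum() for c,m in masks.items())
    return min((minimize(f,[q0[0],q0[1],q0[2]+d],method="Nelder-Mead",options=dict(initial_simplex=np.array([q0[0],q0[1],q0[2]+d])+np.array([[0,0,0],[15,0,0],[0,15,0],[0,0,.2]]),xatol=.05,fatol=1e-4)) for d in(-.15,.15)),key=lambda r:r.fun)
def box(l,w,h,z=0):return np.array([[x,y,k] for x in(-l/2,l/2) for y in(-w/2,w/2) for k in(z,z+h)],float)
def go(pos,yaw,pitch=0,cmd=None):
    """rows fractions to reach TCP pos; tool x at world yaw; tilt: tool z leans by pitch about tool x"""
    s=get_state();w,x,y,z=s["orientation"];A=R.from_quat([x,y,z,w])
    B=R.from_euler("z",yaw)*R.from_euler("x",np.pi)*R.from_euler("x",pitch)
    d=A.inv().apply(np.array(pos)-s["position"])/120;r=(A.inv()*B).as_rotvec()/(np.pi/4)
    print("shift",np.round(d,3),"turn",np.round(r,3))
S8,C8=np.sin(np.radians(8)),np.cos(np.radians(8))
E
python3 - <<'E'
from h import *
M={}
im={c:read_camera(c) for c in("top","side")}
for t in("carton","ramp","deck","stop","white_box"):
    M[t]={c:outline_of(c,t)[0]["pixels"].astype(np.float32) for c in im}
r1=fit(box(90,60,50),M["carton"],[*ray("top",[468,264],25),.9]);r2=fit(box(90,60,50),M["carton"],[*ray("top",[468,264],25),-.7])
r3=fit(box(90,60,50),M["carton"],[*ray("top",[468,264],25),0.3])
for r in(r1,r2,r3):print("carton",np.round(r.x,3),r.fun)
xe=-40+262*C8;ze=12+262*S8
ramp=np.array([[x,y,z] for y in(-43,43) for x,z in((-160,0),(-160,24),(-40,24),(xe,ze+12),(xe,0))],float)
U={c:np.maximum(np.maximum(M["ramp"][c],M["deck"][c]),0*M["stop"][c]) for c in im}
a=ray("top",[333,262],12);b=ray("top",[180,247],50);print(a,b);yaw=np.arctan2(*(b-a)[::-1])
q0=[*(a+160*np.array([np.cos(yaw),np.sin(yaw)])),yaw];print("rough",q0)
r=fit(ramp,U,q0);print("ramp",r.x,r.fun)
# crops with overlay
q=r.x;out=[]
L=lambda x,y,h:[x,y,(12 if x<=-40 else 12+(x+40)*np.tan(np.radians(8)))+h]
segs=[[L(-160,y,12),L(-40,y,12),L(xe,y,12)] for y in(-43,-35,35,43)]+[[L(-160,-43,0),L(-160,43,0)]]+[[L(-40+236*C8,-43,0),L(-40+236*C8,43,0)]]
for c,(u,v,w,h) in dict(top=(160,220,190,70),side=(250,140,100,145)).items():
    k=4;g=cv2.resize(im[c][v:v+h,u:u+w,::-1],None,fx=k,fy=k,interpolation=cv2.INTER_CUBIC)
    for s in segs:
        cv2.polylines(g,[np.round((proj(c,place(np.array(s),q))-[u,v]+.5)*k).astype(np.int32)],False,(0,255,0),1)
    out.append(g)
A=np.zeros((290+580,760,3),np.uint8)
cv2.imwrite("pics/topov.png",out[0]);cv2.imwrite("pics/sideov.png",out[1])
E
```

```text
Traceback (most recent call last):
IndexError: list index out of range
```

```bash
cat > m.py <<'E'
from h import *
M={}
im={c:read_camera(c) for c in("top","side")}
for t in("carton","ramp","deck"):
    M[t]={}
    for c in im:
        for k in range(4):
            o=outline_of(c,t)
            if o and o[0]["confidence"]>.55: M[t][c]=o[0]["pixels"].astype(np.float32);break
            read_camera(c)
    print(t,list(M[t]))
for y0 in(.9,-.7,.3):
    r=fit(box(90,60,50),M["carton"],[*ray("top",[468,264],25),y0]);print("carton",np.round(r.x,3),r.fun)
xe=-40+262*C8;ze=12+262*S8
ramp=np.array([[x,y,z] for y in(-43,43) for x,z in((-160,0),(-160,24),(-40,24),(xe,ze+12),(xe,0))],float)
a=ray("top",[333,262],12);b=ray("top",[180,247],50);yaw=np.arctan2(*(b-a)[::-1])
q0=[*(a+160*np.array([np.cos(yaw),np.sin(yaw)])),yaw];print("rough",q0)
r=fit(ramp,M["ramp"],q0);print("ramp",r.x,r.fun)
q=r.x;out=[]
L=lambda x,y,h:[x,y,(12 if x<=-40 else 12+(x+40)*np.tan(np.radians(8)))+h]
segs=[[L(-160,y,12),L(-40,y,12),L(xe,y,12)] for y in(-43,-35,35,43)]+[[L(-160,-43,0),L(-160,43,0)]]+[[L(-40+236*C8,-43,0),L(-40+236*C8,43,0)]]
for c,(u,v,w,h) in dict(top=(160,220,190,70),side=(250,140,100,145)).items():
    k=4;g=cv2.resize(im[c][v:v+h,u:u+w,::-1],None,fx=k,fy=k,interpolation=cv2.INTER_CUBIC)
    for s in segs:
        cv2.polylines(g,[np.round((proj(c,place(np.array(s),q))-[u,v]+.5)*k).astype(np.int32)],False,(0,255,0),1)
    out.append(g)
A=np.zeros((600,800,3),np.uint8);A[:210,:570]=cv2.resize(out[0],(570,210));A[215:215+385,:266]=cv2.resize(out[1],(266,385));
g=cv2.resize(out[0][:,:300],None,fx=1.3,fy=1.3);A[215:215+g.shape[0],280:280+g.shape[1]]=g
cv2.imwrite("pics/ov.png",A)
E
python3 m.py
```

```text
carton ['top', 'side']
ramp ['top', 'side']
deck ['top', 'side']
carton [ 5.23518e+02 -3.42525e+02 -4.21000e-01] 0.14533981680870056
carton [ 5.23421e+02 -3.42706e+02 -4.26000e-01] 0.14587880671024323
carton [ 5.23647e+02 -3.42462e+02 -4.09000e-01] 0.145914226770401
rough [np.float64(538.8035038196059), np.float64(137.69014425324383), np.float64(1.497103582654881)]
ramp [540.22160476 139.55298062   1.50544175] 0.14333394169807434
```

View pics/ov.png

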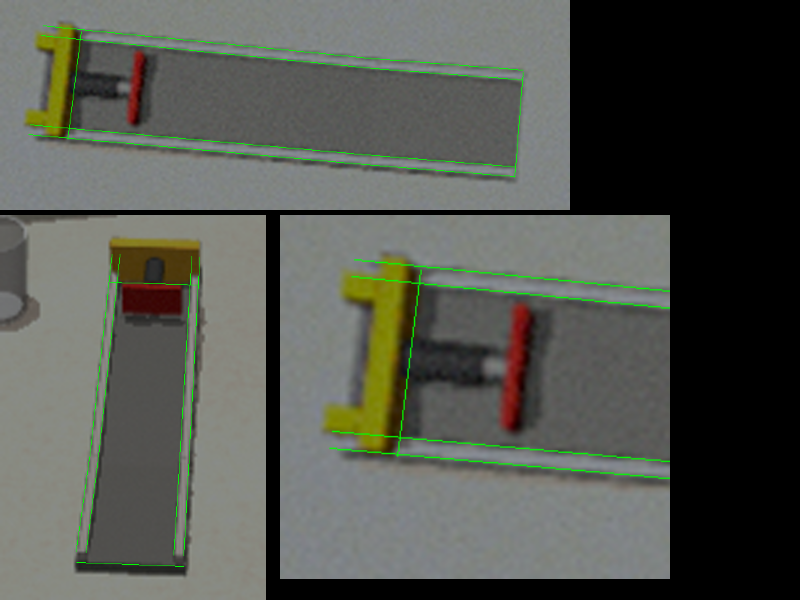

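The overlay matches the rails and landing end to about 1 px. The red plate's face is near (207,250) in the top picture. I'm now moving to above the carton; its tool yaw needs almost no turn.

carry_out --targets '[[[-0.23,0.25,0,0,0,0,-1],[-0.46,0.5,0,0,0,0,-1],[-0.69,0.75,0,0,0,0,-1],[-0.92,1,0,0,0,0,-1]]]'

```text
time_s: 1.9
position: [346.7, 460.7, 247.7]
orientation: [-0.0, 0.843, 0.538, 0.0]
force: [0.8, 0.7, 0.5]
opening: 87.4
```

carry_out --targets '[[[-0.23,0.25,0,0,0,0,-1],[-0.46,0.5,0,0,0,0,-1],[-0.69,0.75,0,0,0,0,-1],[-0.92,1,0,0,0,0,-1]]]'

```text
time_s: 2.4
position: [409.1, 310.0, 247.8]
orientation: [-0.0, 0.843, 0.538, 0.0]
force: [1.0, -0.0, -0.0]
opening: 86.6
```

carry_out --targets '[[[-0.23,0.25,0,0,0,0,-1],[-0.46,0.5,0,0,0,0,-1],[-0.69,0.75,0,0,0,0,-1],[-0.92,1,0,0,0,0,-1]]]'

```text
time_s: 2.9
position: [471.6, 159.5, 247.8]
orientation: [-0.0, 0.843, 0.538, 0.0]
force: [-0.2, 0.1, 0.4]
opening: 87.1
```

carry_out --targets '[[[-0.23,0.25,0,0,0,0,-1],[-0.46,0.5,0,0,0,0,-1],[-0.69,0.75,0,0,0,0,-1],[-0.92,1,0,0,0,0,-1]]]'

```text
time_s: 3.4
position: [534.1, 8.9, 247.8]
orientation: [0.0, 0.843, 0.538, 0.0]
force: [0.9, 0.8, 0.6]
opening: 87.0
```

carry_out --targets '[[[-0.23,0.25,0,0,0,0,-1],[-0.46,0.5,0,0,0,0,-1],[-0.69,0.75,0,0,0,0,-1],[-0.92,1,0,0,0,0,-1]]]'

```text
time_s: 3.9
position: [596.7, -141.6, 247.7]
orientation: [0.0, 0.843, 0.539, 0.0]
force: [0.7, 0.2, -0.0]
opening: 87.5
```

carry_out --targets '[[[-0.23,0.03,0,0,0,0,-1],[-0.46,0.06,0,0,0,0,-1],[-0.69,0.1,0,0,0,0,-1],[-0.92,0.16,0,0,0,0,-1],[-0.92,0.16,0,0,0,0,-1]]]'

```text
time_s: 4.53
position: [566.1, -251.6, 247.7]
orientation: [0.001, 0.844, 0.536, -0.0]
force: [0.1, 1.2, 1.1]
opening: 86.7
```

```bash
python3 -c "
from h import *
go([523.5,-342.5,110],1.15)
r=ray('top',[207,250],12+185*S8+41);print('plate world',r)
q=[540.2,139.55,1.505];d=(r-q[:2]);print('ramp x',d@[np.cos(q[2]),np.sin(q[2])])
"
```

```text
shift [-0.835 -0.     1.149] turn [ 0.001  0.002 -0.023]
plate world [5.437500e+02 2.434375e-02]
ramp x -138.9903425159354
```

carry_out --targets '[[[-0.3,0,0.2,0,0,-0.01,-1],[-0.6,0,0.4,0,0,-0.02,-1],[-0.835,0,0.6,0,0,-0.023,-1],[-0.835,0,0.8,0,0,-0.023,-1],[-0.835,0,0.95,0,0,-0.023,-1],[-0.835,0,0.95,0,0,-0.023,-1]]]'

```text
time_s: 5.28
position: [525.1, -337.8, 132.1]
orientation: [-0.002, 0.837, 0.547, -0.0]
force: [-0.1, 0.4, -0.2]
opening: 87.0
```

```bash
sed -i 's/\[500,0\]/[500,100]/' h.py; python3 -c "
from h import *
print(get_state()['position']);go([523.5,-342.5,47],1.15)
r=ray('top',[207,250],12+185*S8+41)
q=[540.2,139.55,1.505];d=(r-q[:2]);print('ramp x',d@[np.cos(q[2]),np.sin(q[2])])
a=read_camera('side');b=read_camera('top')
A=np.hstack([cv2.resize(a[300:480,200:400],(440,396)),cv2.resize(b[200:330,410:530],(360,390))[:390] if 0 else cv2.resize(b[200:330,410:530],(360,396))])
cv2.imwrite('pics/g.png',A[:,:,::-1])"
```

```text
[ 525.11622351 -337.78381827  132.08814145]
shift [-0.042  0.006  0.709] turn [-0.004 -0.001  0.009]
ramp x 130.3414479563077
```

View pics/g.png

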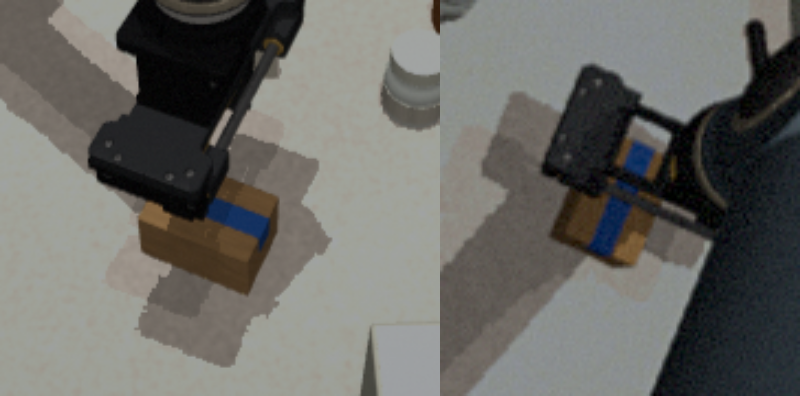

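```bash
python3 -c "
from h import *
s=get_state();w,x,y,z=s['orientation'];A=R.from_quat([x,y,z,w])
for p in([-51,0,25],[51,0,25],[0,0,25],[-95,37,-45],[-95,-37,-45]):
    P=A.apply(p)+s['position'];u=proj('side',P)[0];v=proj('top',P)[0];print(p,(u-[200,300])*2.2,(v-[410,200])*[3,3.046]+[440,0])
P=place(box(90,60,50)[1::2],[523.5,-342.5,-.42]);print((proj('side',P)-[200,300])*2.2)
"
```

```text
[-51, 0, 25] [177.11156692 215.89853977] [705.99482589 214.121197  ]
[51, 0, 25] [235.81061473 103.64664343] [576.87631339 155.90380496]
[0, 0, 25] [207.69428933 157.41308533] [641.16122174 184.89466672]
[-95, 37, -45] [196.63822572 233.14709268] [825.21038773 184.16399167]
[-95, -37, -45] [ 89.24903555 192.25027964] [786.64916189 284.42579398]
[[133.68330082 219.10703827]
 [169.24451238 155.67560728]
 [245.62240163 262.82531622]
 [276.97954157 195.49934167]]
```

The projected carton corners match the picture: (134,219) against about (140,222), and (246,263) against (248,262). I'm descending and gripping.

carry_out --targets '[[[-0.04,0.005,0.15,0,0,0.01,-1],[-0.04,0.005,0.3,0,0,0.01,-1],[-0.04,0.005,0.45,0,0,0.01,-1],[-0.04,0.005,0.6,0,0,0.01,-1],[-0.04,0.005,0.71,0,0,0.01,-1],[-0.04,0.005,0.71,0,0,0.01,-1],[-0.04,0.005,0.71,0,0,0.01,0.6],[-0.04,0.005,0.71,0,0,0.01,0.6],[-0.04,0.005,0.71,0,0,0.01,0.6],[-0.04,0.005,0.71,0,0,0.01,0.6],[-0.04,0.005,0.71,0,0,0.01,0.6],[-0.04,0.005,0.71,0,0,0.01,0.6]]]' --squeeze 20

```text
time_s: 6.88
position: [524.2, -343.7, 48.8]
orientation: [-0.0, 0.84, 0.543, 0.001]
force: [1.3, 2.8, 4.5]
opening: 60.0
```

carry_out --targets '[[[0,0,-0.1,0,0,0,0.6],[0,0,-0.3,0,0,0,0.6],[0,0,-0.5,0,0,0,0.6],[0,0,-0.7,0,0,0,0.6],[0.1,-0.04,-0.85,0,0,0,0.6],[0.3,-0.12,-0.85,0,0,0.07,0.6],[0.5,-0.2,-0.85,0,0,0.14,0.6],[0.7,-0.28,-0.85,0,0,0.21,0.6],[0.9,-0.36,-0.85,0,0,0.28,0.6],[1,-0.4,-0.85,0,0,0.35,0.6]]]'

```text
time_s: 8.12
position: [528.8, -212.3, 149.9]
orientation: [-0.001, 0.906, 0.423, -0.0]
force: [-0.2, 0.0, -3.8]
opening: 60.3
```

```bash
python3 -c "
from h import *
go([533.6,39.8,150],-.066);print(get_state()['opening'])"
```

```text
shift [ 1.636 -1.319  0.003] turn [-3.000e-03  1.000e-03  1.196e+00]
60.3460369778626
```

carry_out --targets '[[[0.13,-0.11,0,0,0,0.1,0.6],[0.26,-0.22,0,0,0,0.2,0.6],[0.39,-0.33,0,0,0,0.3,0.6],[0.52,-0.44,0,0,0,0.4,0.6],[0.66,-0.55,0,0,0,0.5,0.6],[0.8,-0.65,0,0,0,0.6,0.6]]]'

```text
time_s: 8.88
position: [530.3, -90.0, 150.1]
orientation: [-0.0, 0.98, 0.198, -0.001]
force: [-0.1, 0.7, -3.4]
opening: 59.7
```

```bash
python3 -c "
from h import *
go([533.6,39.8,120],-.066)"
```

```text
shift [ 0.446 -0.986  0.252] turn [-0.001  0.001  0.592]
```

carry_out --targets '[[[0.08,-0.18,0,0,0,0.1,0.6],[0.16,-0.36,0,0,0,0.2,0.6],[0.24,-0.54,0,0,0,0.3,0.6],[0.32,-0.72,0.05,0,0,0.4,0.6],[0.39,-0.88,0.15,0,0,0.5,0.6],[0.446,-0.986,0.25,0,0,0.592,0.6],[0.446,-0.986,0.4,0,0,0.592,0.6],[0.446,-0.986,0.4,0,0,0.592,0.6]]]'

```text
time_s: 9.88
position: [532.5, 37.7, 100.8]
orientation: [0.001, 1.0, -0.032, -0.002]
force: [-0.5, 0.4, -3.2]
opening: 60.0
```

```bash
python3 -c "
from h import *
s=get_state();print(s['position'],s['orientation'],s['force']);go([533.6,39.8,64],-.066)
a=read_camera('side');b=read_camera('top')
p=s['position'];P=place(box(90,60,50,p[2]-48.8),[p[0],p[1],1.505])
E=[(0,1),(2,3),(4,5),(6,7),(0,2),(1,3),(4,6),(5,7),(0,4),(1,5),(2,6),(3,7)]
a=cv2.resize(a[140:300,250:360],None,fx=3.6,fy=3.6);c=a.copy()
u=((proj('side',P)-[250,140]+.5)*3.6).astype(int)
for i,j in E:cv2.line(c,u[i].tolist(),u[j].tolist(),(0,255,0),1)
cv2.imwrite('pics/p.png',np.hstack([a,c])[:,:,::-1])"
```

```text
[532.52473303  37.71696527 100.82207959] [ 6.09216852e-04  9.99500401e-01 -3.15398717e-02 -1.95279880e-03] [-0.45777058  0.43865746 -3.20897615]
shift [ 0.009 -0.018  0.307] turn [0.002 0.005 0.004]
```

View pics/p.png

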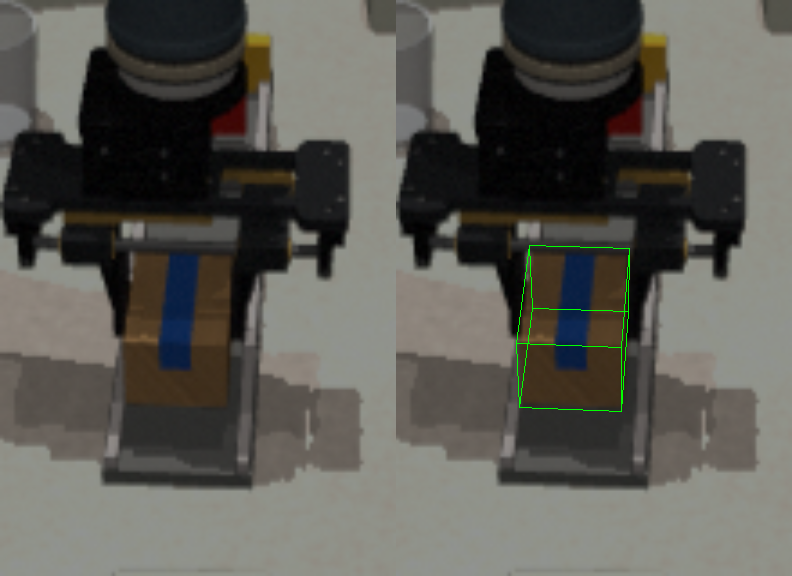

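Carton in the jaws, front-bottom edge at (124..228,404), sits on the predicted box to about 1 mm sideways and between the rails. I'm lowering it.

carry_out --targets '[[[0,-0.01,0.1,0,0,0,0.6],[0,-0.01,0.18,0,0,0,0.6],[0,-0.01,0.25,0,0,0,0.6],[0,-0.01,0.28,0,0,0,0.6],[0,-0.01,0.3,0,0,0,0.6],[0,-0.01,0.31,0,0,0,0.6],[0,-0.01,0.32,0,0,0,0.6],[0,-0.01,0.32,0,0,0,0.6]]]'

```text
time_s: 10.98
position: [534.4, 39.5, 64.0]
orientation: [-0.0, 0.999, -0.032, 0.0]
force: [0.1, 0.4, -3.6]
opening: 59.7
```

carry_out --targets '[[[0,0,0.008,0,0,0,0.6],[0,0,0.016,0,0,0,0.6],[0,0,0.02,0,0,0,0.6],[0,0,0.02,0,0,0,0.6]]]'

```text
time_s: 11.48
position: [534.3, 39.5, 61.5]
orientation: [-0.0, 0.999, -0.032, -0.0]
force: [-0.6, 0.0, -4.0]
opening: 59.9
```

carry_out --targets '[[[0,0,0.006,0,0,0,0.6],[0,0,0.012,0,0,0,0.6],[0,0,0.016,0,0,0,0.6],[0,0,0.016,0,0,0,0.6]]]'

```text
time_s: 11.98
position: [534.5, 39.5, 60.8]
orientation: [-0.001, 0.999, -0.032, 0.0]
force: [-3.7, 0.8, 8.8]
opening: 60.0
```

Carton has landed: force z went from -4 to +9. I'm releasing and rising.

carry_out --targets '[[[0,0,0.01,0,0,0,0.2],[0,0,0.01,0,0,0,-0.5],[0,0,0.01,0,0,0,-1],[0,0,0.01,0,0,0,-1],[0,0,0,0,0,0,-1],[0,0,-0.15,0,0,0,-1],[0,0,-0.3,0,0,0,-1],[0,0,-0.45,0,0,0,-1],[0,0,-0.6,0,0,0,-1],[0,0.3,-0.6,0,0,0,0.2],[0,0.6,-0.6,0,0,0,1],[0,0.8,-0.6,0,0,0,1],[0,0.8,-0.6,0,0,0,1],[0,0.8,-0.6,0,0,0,1]]]'

```text
time_s: 13.72
position: [528.4, -55.1, 131.9]
orientation: [-0.0, 1.0, -0.031, 0.0]
force: [0.3, 0.1, 0.3]
opening: 44.7
```

```bash
python3 -c "
from h import *
s=get_state();print(s['position'],s['opening'],s['force'])
a=read_camera('side');o=outline_of('side','carton')
b=read_camera('top');o2=outline_of('top','carton')
for x in (o,o2):print([(round(r['confidence'],2),r['uv'],r['pixels'].sum()) for r in x[:3]])
P=place(box(90,60,50,12),[534.5,39.5,1.505])
E=[(1,3),(5,7),(4,6),(4,5),(6,7),(1,5),(3,7),(0,2),(0,1),(2,3)]
out=[]
for n,im,(u,v),k in(('side',a,(240,180),3.5),('top',b,(270,210),3.5)):
    c=cv2.resize(im[v:v+110,u:u+110],None,fx=k,fy=k)
    w=((proj(n,P)-[u,v]+.5)*k).astype(int)
    for i,j in E:cv2.line(c,w[i].tolist(),w[j].tolist(),(0,255,0),1)
    out.append(c)
cv2.imwrite('pics/l.png',np.hstack(out)[:,:,::-1])"
```

```text
[528.43636854 -55.1282708  131.94477506] 44.70027456375585 [0.31615118 0.08768352 0.31234158]
[(0.69, [296.2, 250.4], np.int64(939)), (0.44, [319.2, 182.9], np.int64(535))]
[(0.77, [308.4, 256.1], np.int64(936))]
```

View pics/l.png

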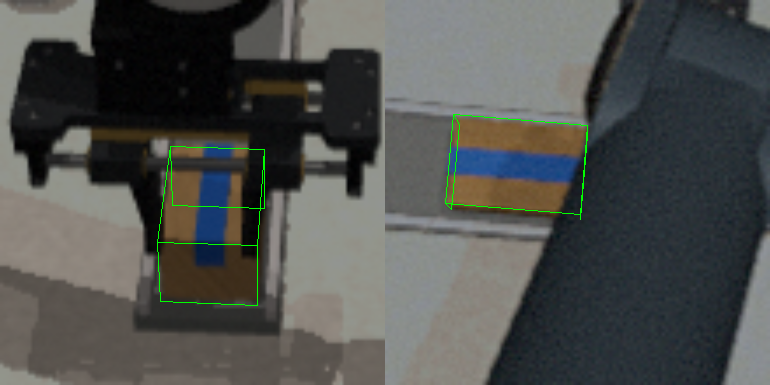

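Carton rests square on the landing between the rails; the overlay from the release pose fits in both views. Next I shut the fingers, tilt them 8° to suit the deck and go down behind the carton.

```bash
python3 -c "
from h import *
go([528.2,-42,52],-.066,.14)"
```

```text
shift [-0.008 -0.108  0.663] turn [0.178 0.001 0.005]
```

carry_out --targets '[[[-0.008,-0.05,0.1,0.06,0,0,1],[-0.008,-0.108,0.25,0.12,0,0.005,1],[-0.008,-0.108,0.4,0.178,0,0.005,1],[-0.008,-0.108,0.53,0.178,0,0.005,1],[-0.008,-0.108,0.66,0.178,0,0.005,1],[-0.008,-0.108,0.66,0.178,0,0.005,1],[-0.008,-0.108,0.66,0.178,0,0.005,1]]]'

```text
time_s: 14.8
position: [528.4, -43.1, 52.6]
orientation: [-0.07, 0.997, -0.033, 0.002]
force: [-0.5, -0.5, -0.2]
opening: 0.6
```

```bash
python3 -c "
from h import *
s=get_state();print(s['position'],s['opening'],s['force'],s['orientation'])
ux=np.array([np.cos(1.505),np.sin(1.505)]);q=np.array([540.2,139.55])
for xr,z in((-152,52),(-60,52),(-45,52)):
    go([*(q+xr*ux),z],-.066,.14)"
```

```text
[528.4258445  -43.0549725   52.62221532] 0.5655159550987096 [-0.45646871 -0.51180783 -0.21029744] [-0.06972415  0.99700099 -0.03348943  0.00245399]
shift [-0.003 -0.255  0.041] turn [ 0.    -0.    -0.001]
shift [-0.004 -1.014  0.148] turn [ 0.    -0.    -0.001]
shift [-0.004 -1.138  0.165] turn [ 0.    -0.    -0.001]
```

carry_out --targets '[[[0,-0.05,0.007,0,0,0,1],[0,-0.1,0.014,0,0,0,1],[0,-0.15,0.021,0,0,0,1],[0,-0.18,0.025,0,0,0,1],[0,-0.2,0.028,0,0,0,1],[0,-0.22,0.031,0,0,0,1],[0,-0.24,0.034,0,0,0,1],[0,-0.26,0.037,0,0,0,1],[0,-0.28,0.04,0,0,0,1],[0,-0.3,0.042,0,0,0,1],[0,-0.32,0.045,0,0,0,1]]]'

```text
time_s: 16.18
position: [530.7, -4.4, 52.4]
orientation: [-0.07, 0.997, -0.034, 0.002]
force: [-1.0, -2.6, 1.1]
opening: 0.2
```

carry_out --targets '[[[0,-0.04,0.0055,0,0,0,1],[0,-0.08,0.011,0,0,0,1],[0,-0.12,0.017,0,0,0,1],[0,-0.16,0.022,0,0,0,1],[0,-0.2,0.028,0,0,0,1],[0,-0.24,0.034,0,0,0,1],[0,-0.28,0.039,0,0,0,1],[0,-0.32,0.045,0,0,0,1],[0,-0.36,0.05,0,0,0,1],[0,-0.4,0.056,0,0,0,1],[0,-0.44,0.062,0,0,0,1],[0,-0.48,0.067,0,0,0,1],[0,-0.52,0.073,0,0,0,1],[0,-0.56,0.078,0,0,0,1]]]'

```text
time_s: 17.92
position: [535.2, 63.6, 52.4]
orientation: [-0.07, 0.997, -0.034, 0.002]
force: [-1.0, -2.5, -2.6]
opening: 0.3
```

carry_out --targets '[[[0,-0.04,0.0055,0,0,0,1],[0,-0.08,0.011,0,0,0,1],[0,-0.12,0.017,0,0,0,1],[0,-0.16,0.022,0,0,0,1],[0,-0.2,0.027,0,0,0,1],[0,-0.24,0.027,0,0,0,1],[0,-0.28,0.027,0,0,0,1],[0,-0.32,0.027,0,0,0,1],[0,-0.36,0.027,0,0,0,1],[0,-0.4,0.027,0,0,0,1]]]'

```text
time_s: 19.18
position: [538.8, 110.7, 56.2]
orientation: [-0.07, 0.997, -0.034, 0.003]
force: [0.3, -5.1, 3.2]
opening: 0.6
```

```bash
python3 -c "
from h import *
s=get_state();p=s['position'];print(p,s['force'])
ux=np.array([np.cos(1.505),np.sin(1.505)]);xr=(p[:2]-[540.2,139.55])@ux
print('tcp ramp x',xr,'deck x tcp',((xr+40)*C8+(p[2]-12)*S8),'h',-(xr+40)*S8+(p[2]-12)*C8)
a=read_camera('side');b=read_camera('top');o=outline_of('top','carton');print([(r['confidence'],r['uv']) for r in o])
out=[cv2.resize(a[130:270,240:360],(400,467)),cv2.resize(b[205:305,160:260],(400,400))]
A=np.zeros((467,800,3),np.uint8);A[:,:400]=out[0];A[:400,400:]=out[1]
cv2.imwrite('pics/s.png',A[:,:,::-1])"
```

```text
[538.84441881 110.69655944  56.24518606] [ 0.29071301 -5.13997251  3.20848985]
tcp ramp x -28.88013547633132 deck x tcp 17.16938651256126 h 42.26700891927987
[(0.64, [244.5, 252.8])]
```

View pics/s.png

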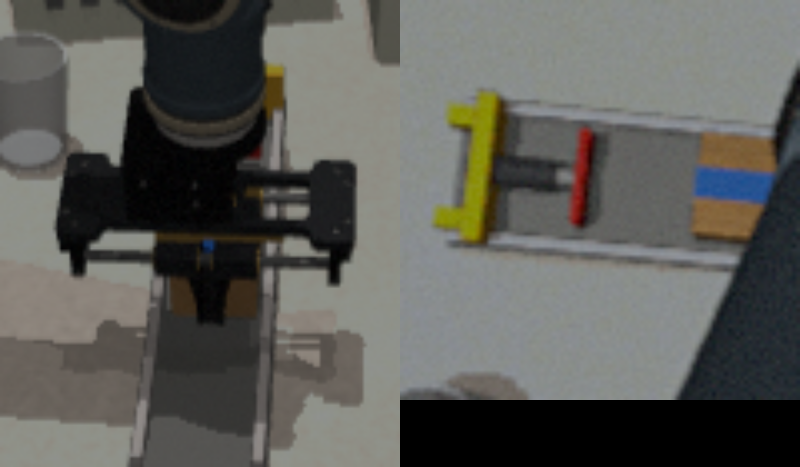

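The carton is wholly on the deck and square. Its front is at panel x 695, the plate face at 585-592, so the gap is about 57 to 60 mm. I'll close most of it, then creep.

carry_out --targets '[[[0,-0.04,0,0,0,0,1],[0,-0.08,0,0,0,0,1],[0,-0.12,0,0,0,0,1],[0,-0.16,0,0,0,0,1],[0,-0.2,0,0,0,0,1],[0,-0.24,0,0,0,0,1],[0,-0.28,0,0,0,0,1],[0,-0.32,0,0,0,0,1],[0,-0.35,0,0,0,0,1],[0,-0.37,0,0,0,0,1],[0,-0.38,0,0,0,0,1]]]'

```text
time_s: 20.7
position: [541.5, 155.5, 62.4]
orientation: [-0.07, 0.997, -0.034, 0.002]
force: [-1.1, -5.9, 3.5]
opening: 0.2
```

carry_out --targets '[[[0,-0.01,0,0,0,0,1],[0,-0.02,0,0,0,0,1],[0,-0.03,0,0,0,0,1]]]'

```text
time_s: 21.08
position: [541.7, 158.9, 62.9]
orientation: [-0.069, 0.997, -0.034, 0.002]
force: [-0.7, -5.1, 2.7]
opening: 0.6
```

```bash
cat > f.py <<'E'
from h import *
s=get_state();p=s['position'];f=np.array(s['force'])
ux=np.array([np.cos(1.505),np.sin(1.505)]);xr=(p[:2]-[540.2,139.55])@ux
print('t',s['time_s'],'deck x',round(((xr+40)*C8+(p[2]-12)*S8),2),'h',-(xr+40)*S8+(p[2]-12)*C8,'push',-(f[:2]@ux*C8+f[2]*S8),'normal',-f[:2]@ux*S8+f[2]*C8)
E
python3 f.py
```

```text
t 21.075 deck x 65.87 h 42.116532229846456 push 4.713139512376943 normal 3.367441287479714
```

carry_out --targets '[[[0,-0.01,0,0,0,0,1],[0,-0.02,0,0,0,0,1],[0,-0.03,0,0,0,0,1],[0,-0.04,0,0,0,0,1]]]'

```text
time_s: 21.58
position: [542.0, 163.6, 63.5]
orientation: [-0.069, 0.997, -0.034, 0.002]
force: [-0.1, -5.4, 2.7]
opening: 0.4
```

carry_out --targets '[[[0,-0.008,0,0,0,0,1],[0,-0.016,0,0,0,0,1]]]'

```text
time_s: 21.82
position: [542.2, 165.5, 63.8]
orientation: [-0.069, 0.997, -0.034, 0.002]
force: [-0.3, -5.5, 2.6]
opening: 0.4
```

carry_out --targets '[[[0,-0.008,0,0,0,0,1],[0,-0.016,0,0,0,0,1]]]'

```text
time_s: 22.08
position: [542.3, 167.4, 64.1]
orientation: [-0.069, 0.997, -0.034, 0.002]
force: [-1.0, -6.3, 3.3]
opening: 0.4
```

Deck x is about 74.5. Contact should come near 77.

carry_out --targets '[[[0,-0.008,0,0,0,0,1],[0,-0.016,0,0,0,0,1]]]'

```text
time_s: 22.32
position: [542.4, 169.2, 64.4]
orientation: [-0.069, 0.997, -0.034, 0.002]
force: [-0.0, -5.2, 3.8]
opening: 0.5
```

carry_out --targets '[[[0,-0.005,0,0,0,0,1],[0,-0.01,0,0,0,0,1]]]'

```text
time_s: 22.58
position: [542.5, 170.4, 64.5]
orientation: [-0.069, 0.997, -0.034, 0.002]
force: [-0.7, -5.5, 3.5]
opening: 0.6
```

```bash
python3 f.py
```

```text
t 22.575 deck x 77.58 h 42.117727221199324 push 4.972173645805747 normal 4.202258717771325
```

carry_out --targets '[[[0,-0.008,0,0,0,0,1],[0,-0.016,0,0,0,0,1]]]'

```text
time_s: 22.82
position: [542.6, 172.3, 64.7]
orientation: [-0.069, 0.997, -0.034, 0.002]
force: [-0.4, -5.6, 2.5]
opening: 0.3
```

carry_out --targets '[[[0,-0.005,0,0,0,0,1],[0,-0.01,0,0,0,0,1]]]'

```text
time_s: 23.08
position: [542.7, 173.5, 64.9]
orientation: [-0.069, 0.997, -0.034, 0.002]
force: [0.4, -5.5, 3.0]
opening: 0.6
```

```bash
python3 f.py; python3 -c "
from h import *
b=read_camera('top')
cv2.imwrite('pics/c.png',cv2.resize(b[215:285,165:265],None,fx=6,fy=6,interpolation=cv2.INTER_CUBIC)[:,:,::-1])"
```

```text
t 23.075 deck x 80.67 h 42.1011378521279 push 5.031279836115498 normal 3.687871074935517
```

View pics/c.png

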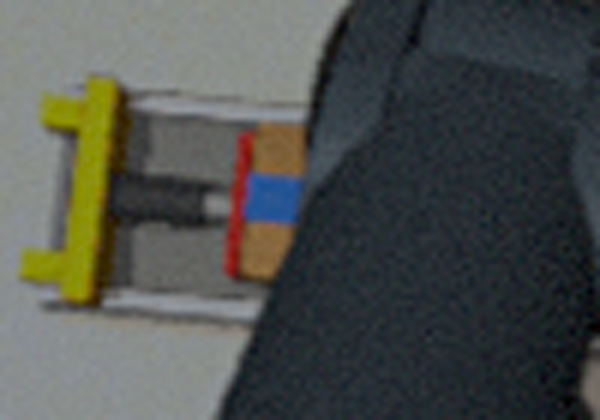

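Carton's front is within a millimetre or two of the red plate, with its edge near (245,205) against the plate at (240,205). There's no force rise yet, so I'm creeping on.

carry_out --targets '[[[0,-0.005,0,0,0,0,1],[0,-0.01,0,0,0,0,1]]]'

```text
time_s: 23.38
position: [542.8, 174.6, 65.1]
orientation: [-0.069, 0.997, -0.034, 0.002]
force: [-1.8, -5.1, 2.6]
opening: 0.5
```

carry_out --targets '[[[0,-0.005,0,0,0,0,1],[0,-0.01,0,0,0,0,1]]]'

```text
time_s: 23.62
position: [542.8, 175.4, 65.2]
orientation: [-0.069, 0.997, -0.034, 0.002]
force: [-0.8, -6.9, 2.9]
opening: 0.6
```

carry_out --targets '[[[0,-0.005,0,0,0,0,1],[0,-0.01,0,0,0,0,1]]]'

```text
time_s: 23.88
position: [542.9, 176.1, 65.3]
orientation: [-0.069, 0.997, -0.034, 0.002]
force: [-0.4, -7.9, 1.9]
opening: 0.4
```

carry_out --targets '[[[0,-0.005,0,0,0,0,1],[0,-0.01,0,0,0,0,1],[0,-0.014,0,0,0,0,1]]]'

```text
time_s: 24.25
position: [543.1, 177.0, 65.4]
orientation: [-0.068, 0.997, -0.035, 0.002]
force: [-1.4, -8.6, 3.4]
opening: 0.5
```

carry_out --targets '[[[0,-0.005,0,0,0,0,1],[0,-0.01,0,0,0,0,1]]]'

```text
time_s: 24.5
position: [543.1, 177.7, 65.5]
orientation: [-0.068, 0.997, -0.035, 0.002]
force: [-0.9, -8.8, 2.6]
opening: 0.4
```

```bash
python3 f.py
```

```text
t 24.5 deck x 84.96 h 42.11233759878555 push 8.370511903973108 normal 3.8060121040216774
```

carry_out --targets '[[[0,-0.005,0,0,0,0,1],[0,-0.01,0,0,0,0,1],[0,-0.013,0,0,0,0,1],[0,-0.013,0,0,0,0,1]]]'

```text
time_s: 25.0
position: [543.2, 178.5, 65.6]
orientation: [-0.068, 0.997, -0.035, 0.002]
force: [-0.5, -10.5, 2.2]
opening: 0.6
```

```bash
python3 f.py;python3 f.py
```

```text
t 25.0 deck x 85.8 h 42.10820954892384 push 10.086394248875173 normal 3.6274258166988638
t 25.0 deck x 85.8 h 42.10820954892384 push 10.086394248875173 normal 3.6274258166988638
```

About 5 N over the sliding force, so the plate is registered and well below 10 N. Easing off slowly.

carry_out --targets '[[[0,0.002,0,0,0,0,1],[0,0.004,0,0,0,0,1],[0,0.006,0,0,0,0,1],[0,0.008,0,0,0,0,1],[0,0.01,0,0,0,0,1],[0,0.012,0,0,0,0,1],[0,0.014,0,0,0,0,1],[0,0.016,0,0,0,0,1],[0,0.018,0,0,0,0,1],[0,0.02,0,0,0,0,1],[0,0.022,0,0,0,0,1],[0,0.024,0,0,0,0,1],[0,0.026,0,0,0,0,1],[0,0.028,0,0,0,0,1],[0,0.03,0,0,0,0,1],[0,0.032,0,0,0,0,1],[0,0.034,0,0,0,0,1],[0,0.036,0,0,0,0,1],[0,0.038,0,0,0,0,1],[0,0.04,0,0,0,0,1]]]'

```text
time_s: 27.5
position: [543.0, 177.8, 65.3]
orientation: [-0.07, 0.997, -0.034, 0.002]
force: [0.2, -2.2, 0.9]
opening: 0.6
```

carry_out --targets '[[[0,0.002,0,0,0,0,1],[0,0.004,0,0,0,0,1],[0,0.006,0,0,0,0,1],[0,0.008,0,0,0,0,1],[0,0.01,0,0,0,0,1],[0,0.012,0,0,0,0,1],[0,0.014,0,0,0,0,1],[0,0.016,0,0,0,0,1],[0,0.018,0,0,0,0,1],[0,0.02,0,0,0,0,1],[0,0.022,0,0,0,0,1],[0,0.024,0,0,0,0,1],[0,0.026,0,0,0,0,1],[0,0.028,0,0,0,0,1],[0,0.03,0,0,0,0,1],[0,0.032,0,0,0,0,1],[0,0.034,0,0,0,0,1],[0,0.036,0,0,0,0,1],[0,0.038,0,0,0,0,1],[0,0.04,0,0,0,0,1]]]'

```text
time_s: 30.0
position: [542.7, 172.7, 64.7]
orientation: [-0.07, 0.997, -0.034, 0.002]
force: [-0.2, -0.2, 0.2]
opening: 0.6
```

```bash
python3 f.py
```

```text
t 30.0 deck x 79.86 h 41.98094364202138 push 0.2148545398675404 normal 0.18796584555850374
```

The push is gone. I'm backing off and lifting clear so I can look.

carry_out --targets '[[[0,0.03,0,0,0,0,1],[0,0.1,0,0,0,0,1],[0,0.25,-0.02,0,0,0,1],[0,0.45,-0.05,0,0,0,1],[0,0.65,-0.2,0,0,0,1],[0,0.85,-0.4,0,0,0,1],[0,1,-0.6,0,0,0,1],[0,1,-0.8,0,0,0,1],[0,1,-1,0,0,0,1],[0,1,-1,0,0,0,1]]]'

```text
time_s: 31.25
position: [534.7, 35.6, 169.2]
orientation: [-0.07, 0.997, -0.035, 0.005]
force: [-0.4, -0.3, -0.6]
opening: 0.6
```

carry_out --targets '[[[0,0.2,-0.1,0,0,0,1],[0,0.4,-0.2,0,0,0,1],[0,0.6,-0.3,0,0,0,1],[0,0.8,-0.4,0,0,0,1],[0,1,-0.5,0,0,0,1],[0,1,-0.5,0,0,0,1]]]'

```text
time_s: 32.0
position: [524.2, -93.4, 209.7]
orientation: [-0.069, 0.997, -0.037, 0.003]
force: [0.1, 0.8, 0.1]
opening: 0.3
```

```bash
python3 -c "
from h import *
a=read_camera('side');b=read_camera('top');print(get_state()['time_s'],get_state()['force'])
A=np.zeros((600,800,3),np.uint8);A[:280,:400]=cv2.resize(b[215:285,165:265],(400,280),interpolation=cv2.INTER_CUBIC)
A[:400,400:]=cv2.resize(a[130:230,255:355],(400,400),interpolation=cv2.INTER_CUBIC)
A[300:600,:400]=cv2.resize(b,(400,300))
cv2.imwrite('pics/e.png',A[:,:,::-1])"
```

```text
32.1 [ 1.04011152 -0.13671969 -0.56315068]
```

View pics/e.png

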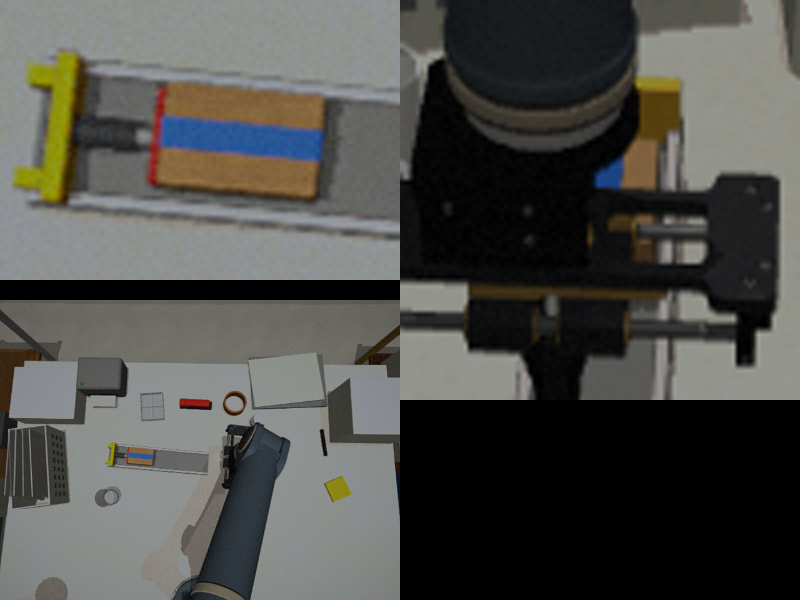

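```bash
python3 -c "
from h import *
a=cv2.imread('pics/top1.png')[:,:,::-1].astype(float);b=read_camera('top').astype(float)
for r in range(239,260,2):
    o=[]
    for im in(a,b):
        p=(im[r-1:r+2,:,0]-im[r-1:r+2,:,1]).mean(0);w=p[195:215]
        i=next((i for i in range(20) if w[i]>45),None);o.append(None if i is None else round(195+i-(w[i]-45)/(w[i]-w[i-1]),2))
    print(r,o)
print(np.round(b[244,196:212]).astype(int).tolist(),get_state()['time_s'])
for c in('top',):
    o=outline_of(c,'carton')[0];f=fit(box(90,60,50),{c:o['pixels'].astype(np.float32)},[545,230,1.505]) if 0 else None
    print(o['confidence'],o['uv'])
"
```

```text
239 [np.float64(204.13), np.float64(203.71)]
241 [np.float64(204.02), np.float64(203.49)]
243 [np.float64(203.75), np.float64(203.12)]
245 [np.float64(203.46), np.float64(202.78)]
247 [np.float64(203.14), np.float64(202.65)]
249 [np.float64(203.1), np.float64(202.59)]
251 [np.float64(202.73), np.float64(201.99)]
253 [np.float64(202.46), np.float64(201.87)]
255 [np.float64(202.22), np.float64(201.74)]
257 [np.float64(201.98), np.float64(201.55)]
259 [np.float64(201.91), np.float64(201.32)]
[[90, 89, 88], [88, 89, 86], [95, 97, 93], [104, 106, 101], [104, 105, 103], [104, 106, 105], [102, 104, 102], [127, 77, 76], [145, 39, 49], [113, 64, 118], [69, 89, 146], [75, 96, 147], [78, 95, 147], [83, 92, 142], [84, 86, 131], [87, 91, 121]] 32.15
0.59 [225.0, 252.5]
```

The plate sits about 0.55 px (roughly 1.2 mm) further uphill than when free. So the carton is holding it lightly compressed and still touching it.

```bash
python3 -c "
from station import *
print(close_job())"
```

```text
the job is handed in; nothing more can be done
None
```

The job is handed in after about 32 s of robot time, and the carton rests against the red plate at the top of the ramp.

- **Placing:** I put the carton on the landing, lengthwise between the rails, and let go. A picture and overlay afterwards showed it square there.
- **Sliding and pressing:** I pushed it up the deck with the closed fingers, tilted 8°. Sliding took about 5 N, and I pressed about 5 N more onto the plate, between the 3 N that registers and the 10 N that strains. That figure is the rise in wrist force. Plate travel after contact gives about the same, up to 6 N.
- **Easing off:** I backed off at about 2 mm/s until the force read zero, then moved the arm clear.

**Last checks:**
- In the top view the carton is square between the rails and against the plate.
- The plate sits about 0.55 px (roughly 1.2 mm) further uphill than when free, so it is still lightly loaded.
- I moved none of the other things, and those visible in the last picture are where they were. The arm hid the white box and the jar, so I did not see those two again.
- The side camera could not confirm the contact, because the arm was in the way.

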